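Lay the straightedge to the two heels of a dental cast

TASK

The cast on the marking plate needs its back line for trimming, and the straightedge lies on the sloping rack behind the carton: stand the carton aside on the bench, well clear of the rack, and take the straightedge out. Lay it flat on the plate, rib up and a finger's width or so behind the cast's two heels, then slide it gently up until one long edge touches both pencil-marked heel points at once, and leave it lying there. Do not disturb anything else on the bench.

Things in the scene. Friction and masses are not known exactly. Their poses are not given: they have to be found in the camera images.
- carton: Closed white cardboard carton, 50 mm thick (its x) by 140 mm wide (its y) by 130 mm high, 0.3 kg, standing on the bench close in front of the rack, so that it hides the straightedge and blocks the way to it. Origin: centre of its underside. z up.
- straightedge: Aluminium straightedge, blade 200 mm long (its y), 64 mm wide (x), 5 mm thick, 0.25 kg; long edges at x = +32 and -32 mm, either may be used. A black grip rib stands along the blade's middle: 14 mm thick (x), 110 mm long (y), top 31 mm above the underside. Origin: centre of the underside; z: out of the rib face. Starts on the rack's slope, rib up, lower long edge on the lip.
- rack: Fixed bent-sheet steel rack, 250 mm wide (y), 140 mm deep (x). Its face rises at 28 degrees from horizontal towards its own +x (away from the robot), from 30 to 100 mm above the bench. At the foot a lip stands 5 mm proud of the face. Two instruments on a second ledge, 112 mm up the slope, stay there. Origin: centre of its underside.
- rack_ledge (a point): Middle of the corner where the rack's sloping face meets its lip, 30 mm above the bench; axes as the rack.
- plate: Fixed square marking plate with a ruled grid, 260 by 260 mm, 10 mm thick, on the other side of the bench from the rack. Origin: centre of its underside; its top is 10 mm above that.
- cast: Tan plaster lower-jaw cast: horseshoe 68 mm wide (y), 60 mm long (x), 24 mm high, 35 mm over the teeth, waxed to the plate, cannot move. Its two open ends, the heels, point to its -x (about towards the robot), front teeth to +x. Heels: upright walls, 16 mm wide with round ends, 36 mm apart. Origin: on the plate's top, midway between the heel points.
- heel_left (a point): Hindmost point of the heel on the cast's +y side, at plate level, marked with a pencil line; 26 mm to the +y side of the cast's origin.
- heel_right (a point): Hindmost point of the heel on the cast's -y side, at plate level, marked with a pencil line; 26 mm to the -y side of the cast's origin.
- spare_cast: Bystander, loose: white plaster jaw cast, about 66 by 70 mm and 34 mm high. Origin: centre of its underside.
- bowl: Bystander, loose: green rubber mixing bowl, 120 mm across, 65 mm high. Origin: centre of its underside.
- jar: Bystander, loose: small amber jar with a white lid, 48 mm across, 60 mm high. Origin: centre of its underside.
- bottle: Bystander, loose: white bottle with a blue cap, 56 mm across, 140 mm high. Origin: centre of its underside.
- knife: Bystander, loose: wooden-handled plaster spatula lying flat, 180 mm long. Origin: centre of its underside.
- dispenser: Bystander, loose: cartridge dispenser gun for impression material lying on its side, about 285 mm long, 32 mm high. Origin: on its underside.
There are look-alikes about, which are no part of the job. There is more than one size of the carton; the job needs the larger.

How it is judged:
By the outcome, as a careful person would: the job done as asked, in the order asked, and still so for the second after the job is handed in, with the robot touching nothing.
It also fails if it takes over 64 s, if anything falls off the work surface, if the arm or the gripper's body presses on something with over 40 N, if the wrist force passes 120 N, or if a joint passes its speed limit or range.

ROBOT

A 6-joint arm with a two-finger parallel gripper is mounted at the origin on the work surface. World frame = base frame: x ahead of the robot, y to its left, z up, the work surface at z = 0. Lengths are in mm, angles in rad, forces in N, time in s.
With the tool pointing down it reaches from about 250 to 725 mm from the base axis. Payload 9.7 kg.
Tool frame: the origin (TCP) lies on the centre line of the jaws, within the pads' length; the fingertips stand 25 mm ahead of it and the grasp point (between the pads) lies 6 mm ahead of it; z points along the fingers, y is the line along which they close (so a half turn about z gives the same grasp; the last joint's range is limited). The gripper opens to 85 mm and grips with 20 to 120 N. Pads are 22 mm wide; open, the fingers measure 114 mm over their backs; the gripper's body (76 mm by 85 mm) begins 54 mm behind the grasp point. The pads swing forward as they close: fully open they stand 13 mm farther back than shut.
Start: joints at [-1.307, 0.087, 0.176, 1.66, 0, 1.571], TCP at [143.41, -530.971, 256.284] pointing down, gripper open.
Joint ranges: [-3.13, 3.13], [-0.85, 1.81], [-1.15, 1.24], [-2.2, 2.28], [-1.44, 1.52], [-3.14, 3.14]. Speed limits (rad/s): [2.22, 2.22, 2.57, 3.14, 3.14, 3.14].

INTERFACE

Orientations are given as a unit quaternion [w, x, y, z].
In Python, from plant import robot, capture, calibration, order gives the robot as it stands.
- The arm moves only by the tool carry_out, never from a script. Its argument "steps" is text: rows parted by semicolons, each of 5 numbers parted by spaces: the gripper command: -1 is fully open, 1 is shut, values between are in proportion, then the shift along the world's x, y, z in m, then the turn about the world's z in rad. A call has 1 to 5 rows; each row is the pose to reach, as a shift and turn from the pose commanded when the call began; what a row does not reach only later rows make up. A row lasts 1/8 s, in which the tool goes at most 62.5 mm and 10.7 degrees, less where a joint would pass 70% of its speed; a pose out of reach is approached as far as the arm can. A call with a gripper value outside its range is refused whole. The fingers move at their own pace and stop on an object; "squeeze" is the grip in N (left out, the last holds). Time passes only in rows, so rows that repeat a pose let the fingers close. It gives the time, the measured TCP pose, the force, the opening and the grip force at its end, in the units of the state.
- robot.sense(): the state, without advancing time (a new reading comes with each control period).
- capture(name): name is "side" or "top"; returns the picture (480x640x3 uint8, red, green, blue); there is no depth.
- calibration(name): a dict with "fx", "fy", "cx", "cy" (pixels), "camera_from_world" (4x4, takes a point from world to camera coordinates). Camera axes: x right, y down, z forward; pixel columns grow to the right and rows downward; lengths in mm; the calibration is good to about 2 mm. A picture is of the moment at which its call begins. calibration takes no time and is no camera call.
- order.sign_off(): hands the job in; it is judged then, once.
The state is a dict: "time_s": time; "joint_positions": joint angles; "joint_vel": joint speeds; "joint_efforts": joint torques, N m; "ee_pos": TCP position; "ee_rot": TCP orientation; "contact_force": force on the tool from outside, world axes, zero at the start; "wrist_torque": the same for the moment, N m; "width": opening from 0.0 (shut) to 1.0 (fully open); "finger_force": force on a finger pad.
Only numpy, scipy, OpenCV 4.12 (cv2) and the standard library are available. Lean on these libraries where they do the work, as an engineer would, in place of code of your own. Each camera call takes 0.05 s, during which the arm holds its last target. There are 200 camera calls.

## Working session

There is one attempt and no reset: what is moved stays moved. The work goes in short steps, Python scripts to look and compute and a tool call to move; the robot and the scene stay as the last step left them, time stands still between calls to the robot, and variables do not carry over. Pictures are saved under pics/ and viewed, at most 10 in all, crops included, and the job is handed in when it is done.

Besides the shell and the picture viewer there is one more tool, called by a JSON object that holds its "fn" and its "kwargs", one argument or row to a line. carry_out: Moves the arm, as the interface text tells. Its arguments: {"type":"object","properties":{"steps":{"type":"string"},"squeeze":{"type":"number"}},"required":["steps"]}

```bash
mkdir -p pics; python3 - <<'E'
from plant import robot, capture, calibration, order
import cv2
for n in("top","side"):
    cv2.imwrite(f"pics/{n}0.png",capture(n)[:,:,::-1]); c=calibration(n); print(n,c)
print(robot.sense())
E
```

```text
top {'fx': 506.8398237349094, 'fy': 506.8398237349094, 'cx': 320.06007892732833, 'cy': 242.69716314928786, 'camera_from_world': array([[-1.80659319e-02, -9.99673322e-01, -1.80795894e-02,
         7.94125896e+00],
       [-9.89785890e-01,  2.04389149e-02, -1.41089130e-01,
         5.53924765e+02],
       [ 1.41412566e-01,  1.53460158e-02, -9.89831797e-01,
         1.20471222e+03],
       [ 0.00000000e+00,  0.00000000e+00,  0.00000000e+00,
         1.00000000e+00]])}
side {'fx': 437.58600893874757, 'fy': 437.58600893874757, 'cx': 324.8805550478265, 'cy': 244.23956084079282, 'camera_from_world': array([[-8.72427931e-01, -4.88618231e-01,  1.10330981e-02,
         4.65369269e+02],
       [-3.24455726e-01,  5.62138030e-01, -7.60742609e-01,
         2.11433386e+02],
       [ 3.65510584e-01, -6.67272852e-01, -6.48959902e-01,
         8.82216226e+02],
       [ 0.00000000e+00,  0.00000000e+00,  0.00000000e+00,
         1.00000000e+00]])}
{'time_s': 0.1, 'joint_positions': array([-1.30699777e+00,  8.74290348e-02,  1.75166937e-01,  1.65981457e+00,
       -1.32759448e-05,  1.57076479e+00]), 'joint_vel': array([ 2.54623014e-04, -1.38770554e-03,  1.61748823e-03,  2.57089462e-05,
       -4.57125500e-04, -2.72181512e-04]), 'joint_efforts': array([ 9.94629918e-04, -5.21562445e+01,  4.65652728e+01,  1.59850088e-02,
        1.18945101e-05,  1.23980851e-05]), 'ee_pos': array([ 143.35826677, -530.7868644 ,  255.61695377]), 'ee_rot': array([-6.33736942e-04,  9.91311616e-01,  1.31532769e-01, -9.07635417e-05]), 'contact_force': array([-0.15159472, -0.19134404, -0.20213842]), 'wrist_torque': array([-0.01773867,  0.0290857 , -0.00537564]), 'finger_force': 0.0, 'width': 0.998354432851334}
```

View pics/top0.png

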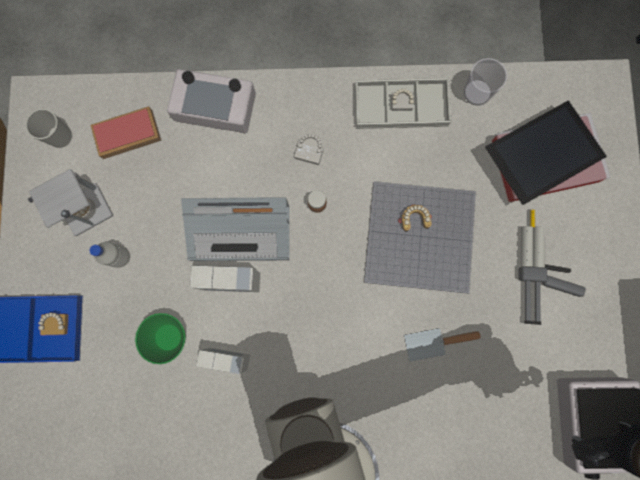

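View pics/side0.png

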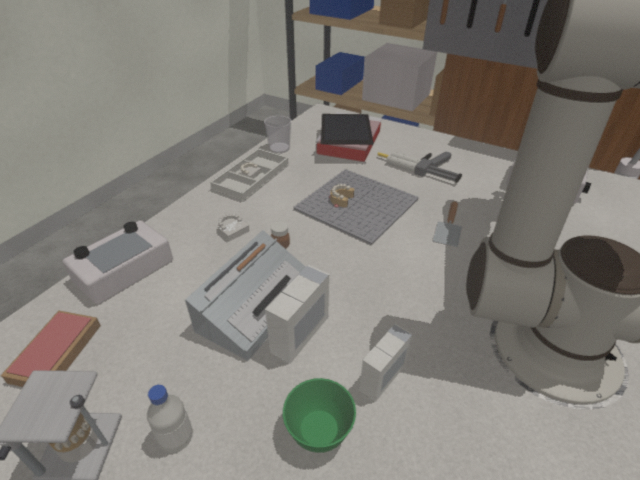

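```bash
cat > h.py <<'E'
import numpy as np, cv2
from plant import calibration
def ray(n,u,v,z):
    c=calibration(n);T=c["camera_from_world"];R=T[:3,:3];o=-R.T@T[:3,3]
    d=R.T@np.array([(u-c["cx"])/c["fx"],(v-c["cy"])/c["fy"],1]);return o+d*(z-o[2])/d[2]
def proj(n,p):
    c=calibration(n);T=c["camera_from_world"];q=T[:3,:3]@np.asarray(p,float)+T[:3,3]
    return np.array([c["fx"]*q[0]/q[2]+c["cx"],c["fy"]*q[1]/q[2]+c["cy"]])
def crop(im,u0,v0,w,h,s): return cv2.resize(im[v0:v0+h,u0:u0+w],None,fx=s,fy=s,interpolation=cv2.INTER_CUBIC)
E
python3 - <<'E'
from h import *
t=cv2.imread("pics/top0.png")
a=crop(t,178,190,120,150,4)
b=crop(t,395,195,40,45,8)
c=np.zeros((600,800,3),np.uint8);c[:,:480]=a;c[:360,480:]=b
b=crop(t,360,175,128,96,2.5);c[360:,480:]=b
cv2.imwrite("pics/c1.png",c)
s=cv2.imread("pics/side0.png");cv2.imwrite("pics/c2.png",crop(s,180,220,200,150,4))
E
```

```text
(no output)
```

View pics/c1.png

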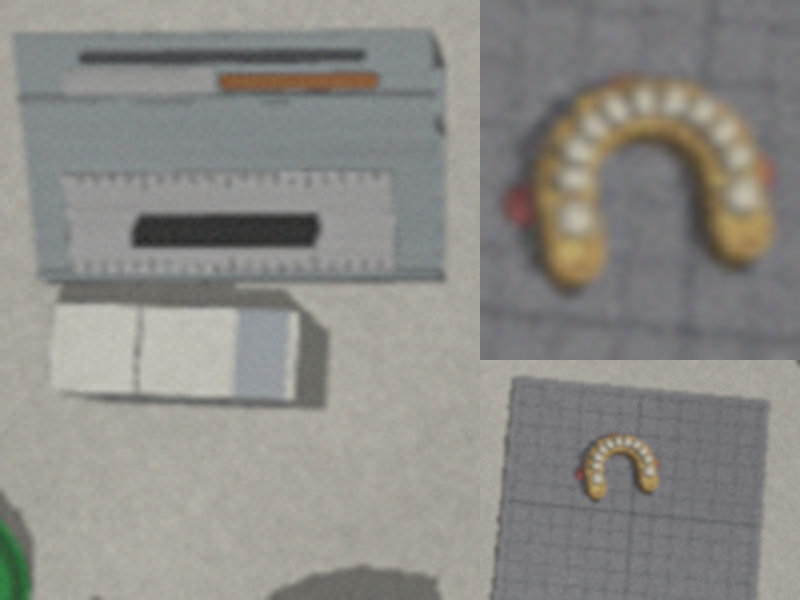

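View pics/c2.png

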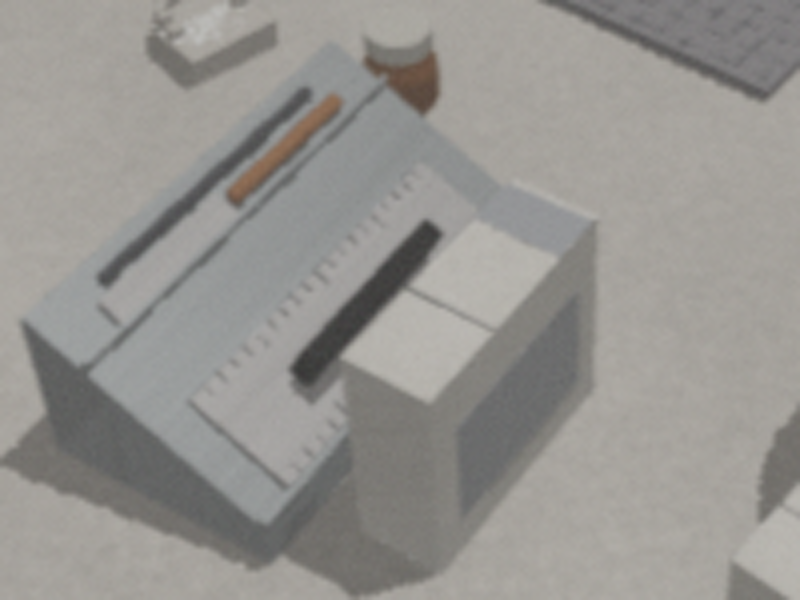

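```bash
python3 - <<'E'
from h import *
np.set_printoptions(precision=1,suppress=True)
def t(u,v,z): return ray("top",178+u/4,190+v/4,z)
def rect(P,n):
    P=np.array(P);c=P.mean(0);e1=P[1]-P[0];e2=P[2]-P[3];e=(e1+e2)/2
    print(n,c,"len",np.linalg.norm(e1),np.linalg.norm(e2),"yaw of +y dev deg",np.degrees(np.arctan2(e[0],-e[1])),"w",np.linalg.norm(P[0]-P[3]))
rect([t(*p,130) for p in[(53,303),(300,310),(295,400),(50,392)]],"carton")
# side check
s=lambda u,v,z: ray("side",180+u/4,220+v/4,z)
print("carton side corners", [s(*p,130) for p in [(345,362),(430,403),(597,222),(512,183)]])
zl=32+2; L=64*np.sin(np.radians(28))
rect([t(62,172,34+L),t(395,175,34+L),t(393,270,34),t(68,272,34)],"SE top")
print("SE side",s(192,402,34+L),s(285,488,34),s(425,165,34+L))
print("rack lip",t(38,278,34),t(443,280,34),"rack top",t(13,33,100),t(433,31,100))
rib=[(135,214),(320,214),(317,246),(133,246)]
print("rib top",np.mean([t(*p,34+15+27) for p in rib],0))
q=lambda u,v,z:ray("top",395+(u-480)/8,195+v/8,z)
hl,hr=q(572,286,10),q(740,265,10);print("heels",hl,hr,np.linalg.norm(hl-hr),(hl+hr)/2,np.degrees(np.arctan2((hl-hr)[1],(hl-hr)[0]))-90)
p=lambda u,v:ray("top",360+(u-480)/2.5,175+(v-360)/2.5,10)
print("plate",p(513,378),p(768,402))
E
```

```text
carton [465.6 219.8 130. ] len 140.65021291805962 138.67992344698584 yaw of +y dev deg -2.8487360850631327 w 50.369119276992485
carton side corners [array([490.7, 293.5, 130. ]), array([445. , 294.3, 130. ]), array([436. , 159.6, 130. ]), array([486. , 156.5, 130. ])]
SE top [549.5 204.   49. ] len 202.09840588682977 200.67340195426885 yaw of +y dev deg -1.2624146158768845 w 64.9686038250933
SE side [577.5 306.5  64. ] [524.2 308.6  34. ] [572.4 108.5  64. ]
rack lip [519.7 324.8  34. ] [513.4  75.   34. ] rack top [658.7 324.  100. ] [654.4  74.3 100. ]
rib top [541.4 200.9  76. ]
heels [ 584.  -220.1   10. ] [ 589.6 -273.    10. ] 53.19256446981472 [ 586.8 -246.6   10. ] 6.0143493915928445
plate [ 711.3 -140.7   10. ] [ 680.4 -398.    10. ]
```

{"fn": "carry_out", "kwargs": {
  "steps": "-0.8 0.023 0.053 0 0.18; -0.8 0.046 0.106 0 0.36; -0.8 0.069 0.16 0 0.54; -0.8 0.092 0.214 0 0.72; -0.8 0.115 0.268 0 0.9",
  "squeeze": 40
}}

```text
time_s: 0.72
ee_pos: [258.6, -261.3, 256.0]
ee_rot: [0.0, 0.834, 0.552, 0.0]
contact_force: [2.6, -0.3, 1.4]
width: 0.9
finger_force: 0.0
```

{"fn": "carry_out", "kwargs": {
  "steps": "-0.8 0.023 0.053 0 0.18; -0.8 0.046 0.106 0 0.364; -0.8 0.069 0.16 0 0.364; -0.8 0.092 0.214 0 0.364; -0.8 0.115 0.268 0 0.364"
}}

```text
time_s: 1.35
ee_pos: [373.7, 7.0, 256.3]
ee_rot: [0.0, 0.722, 0.692, 0.0]
contact_force: [2.3, -1.3, 1.0]
width: 0.901
finger_force: 0.0
```

{"fn": "carry_out", "kwargs": {
  "steps": "-0.8 0.023 0.053 0 0; -0.8 0.046 0.106 0 0; -0.8 0.069 0.16 0 0; -0.8 0.092 0.214 0 0; -0.8 0.092 0.214 0 0"
}}

```text
time_s: 1.98
ee_pos: [465.9, 221.9, 254.2]
ee_rot: [-0.001, 0.721, 0.693, -0.001]
contact_force: [-1.1, 0.2, -0.4]
width: 0.899
finger_force: 0.0
```

{"fn": "carry_out", "kwargs": {
  "steps": "-0.8 0 -0.001 -0.05 0; -0.8 0 -0.001 -0.09 0; -0.8 0 -0.001 -0.115 0; -0.8 0 -0.001 -0.129 0; -0.8 0 -0.001 -0.129 0"
}}

```text
time_s: 2.6
ee_pos: [465.0, 217.4, 127.0]
ee_rot: [-0.0, 0.722, 0.692, -0.001]
contact_force: [-0.4, -0.1, 1.3]
width: 0.903
finger_force: 0.0
```

{"fn": "carry_out", "kwargs": {
  "steps": "0.5 0 0 0 0; 0.5 0 0 0 0; 0.5 0 0 0 0; 0.5 0 0 0 0; 0.5 0 0 0 0",
  "squeeze": 40
}}

```text
time_s: 3.22
ee_pos: [466.2, 218.3, 128.9]
ee_rot: [0.001, 0.722, 0.692, 0.001]
contact_force: [1.4, -1.1, 7.0]
width: 0.573
finger_force: 42.4
```

{"fn": "carry_out", "kwargs": {
  "steps": "0.5 0 0 0.02 0; 0.5 -0.005 0 0.05 0; 0.5 -0.015 -0.04 0.06 0; 0.5 -0.035 -0.09 0.06 0; 0.5 -0.055 -0.14 0.06 0"
}}

```text
time_s: 3.85
ee_pos: [409.6, 76.9, 187.4]
ee_rot: [0.0, 0.722, 0.692, -0.0]
contact_force: [1.7, -0.7, -3.3]
width: 0.577
finger_force: 42.3
```

{"fn": "carry_out", "kwargs": {
  "steps": "0.5 -0.018 -0.045 0 0; 0.5 -0.035 -0.085 0 0; 0.5 -0.035 -0.09 -0.02 0; 0.5 -0.035 -0.09 -0.04 0; 0.5 -0.035 -0.09 -0.05 0"
}}

```text
time_s: 4.47
ee_pos: [374.9, -12.1, 136.4]
ee_rot: [-0.0, 0.722, 0.692, -0.0]
contact_force: [-0.1, -0.4, -2.8]
width: 0.581
finger_force: 42.2
```

{"fn": "carry_out", "kwargs": {
  "steps": "0.5 0 0 -0.004 0; 0.5 0 0 -0.008 0; 0.5 0 0 -0.01 0; 0.5 0 0 -0.01 0"
}}

```text
time_s: 4.97
ee_pos: [375.7, -11.8, 128.8]
ee_rot: [0.0, 0.722, 0.692, 0.001]
contact_force: [-2.6, 0.5, 8.3]
width: 0.58
finger_force: 43.5
```

{"fn": "carry_out", "kwargs": {
  "steps": "-0.8 0 0 0 0; -0.8 0 0 0 0; -0.8 0 0 0.04 0; -0.8 0 0 0.09 0; -0.8 0 0 0.12 0"
}}

```text
time_s: 5.6
ee_pos: [375.8, -11.9, 249.6]
ee_rot: [0.001, 0.722, 0.692, 0.001]
contact_force: [-0.3, 0.3, 0.0]
width: 0.896
finger_force: 0.0
```

{"fn": "carry_out", "kwargs": {
  "steps": "-0.3 0.035 0.045 0 0.02; -0.2 0.07 0.09 0 0.02; -0.2 0.105 0.135 0 0.02; -0.2 0.14 0.18 0 0.02; -0.2 0.167 0.214 0 0.02"
}}

```text
time_s: 6.22
ee_pos: [543.5, 204.1, 246.7]
ee_rot: [-0.0, 0.715, 0.699, -0.0]
contact_force: [0.1, -0.5, 0.4]
width: 0.598
finger_force: 0.0
```

{"fn": "carry_out", "kwargs": {
  "steps": "-0.1 0 0 -0.05 0; -0.1 0 0 -0.1 0; -0.1 0 0 -0.13 0; -0.1 0 0 -0.13 0"
}}

```text
time_s: 6.72
ee_pos: [541.2, 201.6, 114.9]
ee_rot: [-0.001, 0.715, 0.699, -0.002]
contact_force: [0.1, -0.2, -0.3]
width: 0.554
finger_force: 0.0
```

```bash
python3 - <<'E'
from h import *
from plant import capture,robot
s=capture("side")[:,:,::-1];t=capture("top")[:,:,::-1]
cv2.imwrite("pics/s1.png",s);cv2.imwrite("pics/t1.png",t)
c=np.zeros((600,800,3),np.uint8);c[:480,:480]=crop(s,190,190,160,160,3);c[:480,480:]=crop(t,160,180,160,240,2)[:480,:320]
cv2.imwrite("pics/c3.png",c);x=robot.sense();print(x["ee_pos"],x["width"])
E
```

```text
[542.7847651  202.17351399 118.46853303] 0.5503036289779828
```

View pics/c3.png

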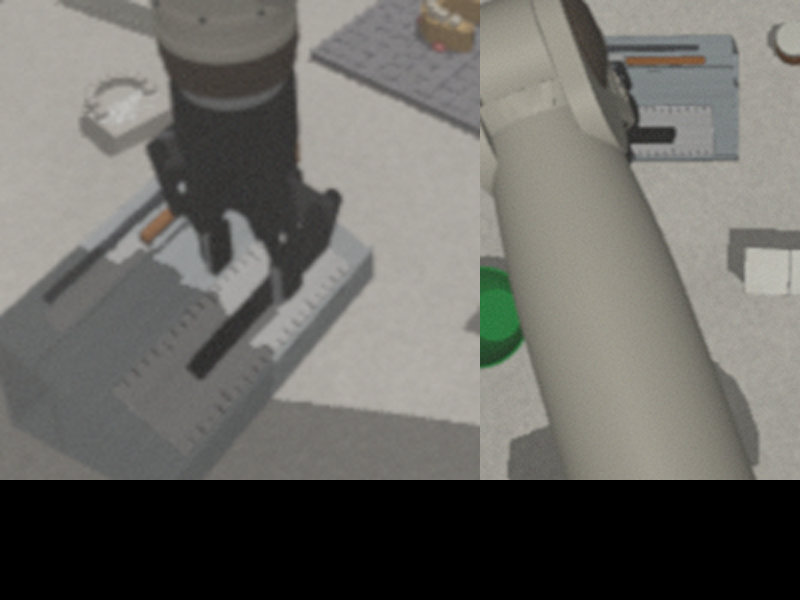

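{"fn": "carry_out", "kwargs": {
  "steps": "0.1 0 0 -0.01 0; 0.15 0 0 -0.02 0; 0.15 0 0 -0.026 0; 0.15 0 0 -0.026 0",
  "squeeze": 25
}}

```text
time_s: 7.32
ee_pos: [542.1, 201.9, 90.7]
ee_rot: [-0.0, 0.715, 0.699, -0.0]
contact_force: [-0.2, 0.5, -0.2]
width: 0.427
finger_force: 0.0
```

{"fn": "carry_out", "kwargs": {
  "steps": "0.3 0 0 -0.002 0; 0.35 0 0 -0.004 0; 0.4 0 0 -0.006 0; 0.4 0 0 -0.006 0",
  "squeeze": 25
}}

```text
time_s: 7.82
ee_pos: [542.3, 202.0, 85.1]
ee_rot: [-0.0, 0.715, 0.699, -0.0]
contact_force: [0.5, 0.6, -0.2]
width: 0.296
finger_force: 0.0
```

{"fn": "carry_out", "kwargs": {
  "steps": "0.45 0 0 -0.002 0; 0.5 0 0 -0.003 0; 0.6 0 0 -0.003 0; 0.8 0 0 -0.003 0; 1 0 0 -0.003 0",
  "squeeze": 25
}}

```text
time_s: 8.45
ee_pos: [543.4, 202.1, 83.3]
ee_rot: [0.001, 0.715, 0.699, 0.001]
contact_force: [3.1, -0.9, 5.6]
width: 0.227
finger_force: 24.3
```

```bash
python3 - <<'E'
from h import *
from plant import capture,robot
s=capture("side")[:,:,::-1]
cv2.imwrite("pics/c4.png",crop(s,200,220,150,120,5));x=robot.sense();print(x["ee_pos"],x["width"],x["finger_force"],x["contact_force"])
E
```

```text
[543.39641024 202.13637086  83.26545016] 0.22817475940468554 24.342310521751642 [ 3.32684705 -0.83474163  4.90344086]
```

View pics/c4.png

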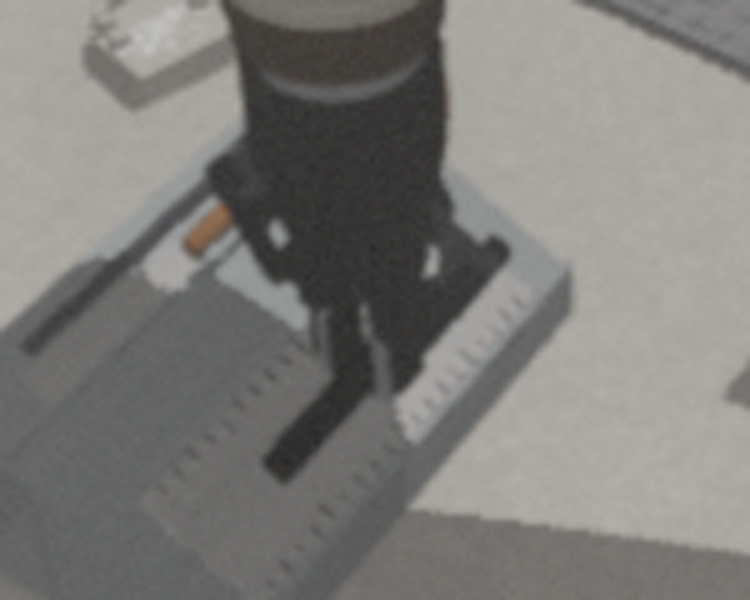

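{"fn": "carry_out", "kwargs": {
  "steps": "1 0 0 0.003 0; 1 0 0 0.007 0; 1 0 0 0.012 0; 1 0 0 0.02 0; 1 0 0 0.03 0",
  "squeeze": 35
}}

```text
time_s: 9.12
ee_pos: [541.8, 201.9, 112.1]
ee_rot: [-0.0, 0.715, 0.699, -0.001]
contact_force: [-0.1, -0.9, -2.6]
width: 0.159
finger_force: 33.9
```

{"fn": "carry_out", "kwargs": {
  "steps": "1 0 0 0.02 0; 1 0 0 0.04 0; 1 0 0 0.07 0; 1 0 0 0.1 0; 1 0 0 0.12 0",
  "squeeze": 70
}}

```text
time_s: 9.75
ee_pos: [542.4, 202.0, 234.1]
ee_rot: [0.0, 0.715, 0.699, 0.0]
contact_force: [-0.5, 0.5, -3.0]
width: 0.142
finger_force: 70.5
```

```bash
python3 - <<'E'
from h import *
from plant import capture,robot
s=capture("side")[:,:,::-1]
cv2.imwrite("pics/c5.png",crop(s,180,120,200,150,4));x=robot.sense();print(x["ee_pos"],x["width"],x["finger_force"],x["contact_force"])
E
```

```text
[542.79361123 202.21367722 236.44625151] 0.13782656945522193 70.58078933056095 [-1.95634453 -1.09670494 -0.83537407]
```

View pics/c5.png

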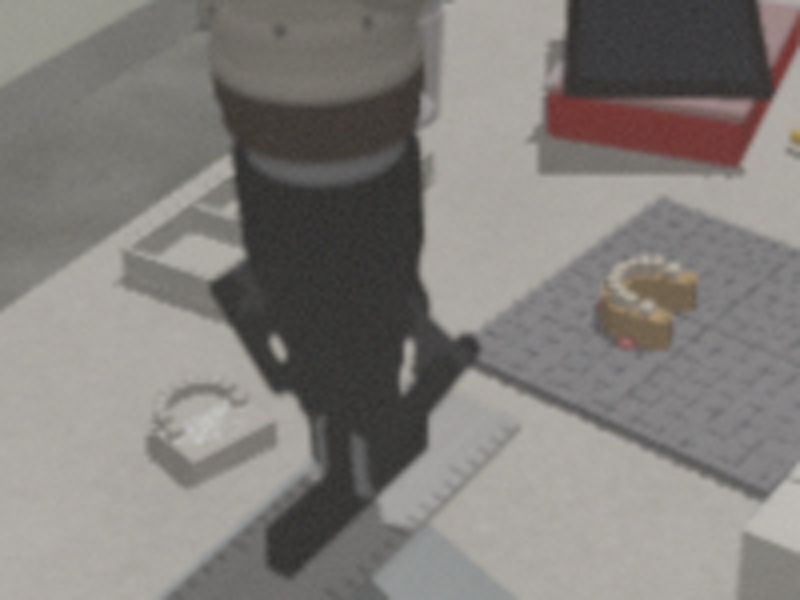

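{"fn": "carry_out", "kwargs": {
  "steps": "1 0 -0.05 0 0.03; 1 0 -0.105 0 0.06; 1 0 -0.16 0 0.09; 1 0 -0.215 0 0.128; 1 -0.001 -0.27 0 0.128"
}}

```text
time_s: 10.42
ee_pos: [540.9, -69.6, 231.9]
ee_rot: [-0.0, 0.669, 0.743, -0.0]
contact_force: [1.5, 0.2, -2.8]
width: 0.137
finger_force: 70.5
```

{"fn": "carry_out", "kwargs": {
  "steps": "1 0 -0.055 0 0; 1 0 -0.105 0 0; 1 0 -0.15 0 0; 1 -0.001 -0.183 0 0; 1 -0.001 -0.183 0 0"
}}

```text
time_s: 11.05
ee_pos: [539.8, -252.9, 231.2]
ee_rot: [-0.001, 0.67, 0.742, -0.0]
contact_force: [0.1, 0.1, -3.1]
width: 0.137
finger_force: 70.5
```

{"fn": "carry_out", "kwargs": {
  "steps": "1 0 0 -0.05 0; 1 0 0 -0.1 0; 1 0 0 -0.13 0; 1 0 0 -0.14 0; 1 0 0 -0.14 0"
}}

```text
time_s: 11.68
ee_pos: [540.5, -250.5, 92.5]
ee_rot: [-0.0, 0.669, 0.743, 0.0]
contact_force: [-0.4, 0.0, -2.5]
width: 0.136
finger_force: 70.4
```

```bash
python3 - <<'E'
from h import *
from plant import capture,robot
s=capture("side")[:,:,::-1];t=capture("top")[:,:,::-1]
cv2.imwrite("pics/s2.png",s);cv2.imwrite("pics/t2.png",t)
c=np.zeros((600,800,3),np.uint8);c[:600,:480]=crop(s,290,120,120,150,4);c[:480,480:]=crop(t,360,190,80,120,4)
cv2.imwrite("pics/c6.png",c);x=robot.sense();print(x["ee_pos"],x["width"],x["finger_force"],x["contact_force"])
E
```

```text
[ 541.16923106 -251.04794937   93.9851484 ] 0.139512190561186 70.43566989250394 [ 0.55617183 -0.07874356 -3.09596371]
```

View pics/c6.png

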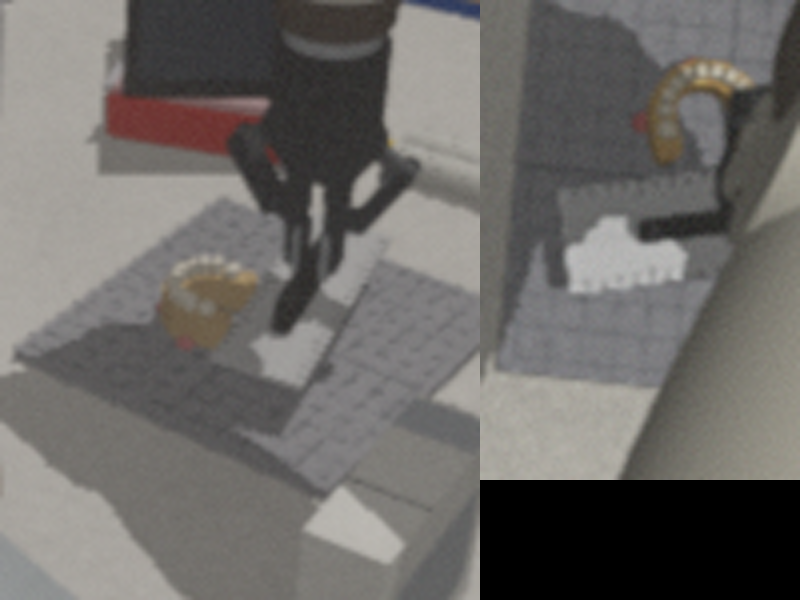

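{"fn": "carry_out", "kwargs": {
  "steps": "1 0 0 -0.012 0; 1 0 0 -0.024 0; 1 0 0 -0.03 0; 1 0 0 -0.033 0; 1 0 0 -0.033 0",
  "squeeze": 50
}}

```text
time_s: 12.4
ee_pos: [540.3, -251.0, 59.1]
ee_rot: [-0.0, 0.669, 0.743, -0.0]
contact_force: [0.9, 0.4, -3.2]
width: 0.137
finger_force: 70.5
```

{"fn": "carry_out", "kwargs": {
  "steps": "1 0 0 -0.002 0; 1 0 0 -0.004 0; 1 0 0 -0.005 0; 1 0 0 -0.005 0"
}}

```text
time_s: 12.9
ee_pos: [541.3, -251.1, 55.7]
ee_rot: [0.001, 0.669, 0.743, 0.001]
contact_force: [1.8, 1.2, 5.7]
width: 0.135
finger_force: 70.7
```

{"fn": "carry_out", "kwargs": {
  "steps": "0.8 0 0 0 0; 0.6 0 0 0 0; 0.5 0 0 0 0; 0.5 0 0 -0.005 0; 0.5 0 0 -0.01 0"
}}

```text
time_s: 13.52
ee_pos: [540.2, -251.0, 43.7]
ee_rot: [-0.0, 0.669, 0.743, -0.0]
contact_force: [-0.6, -0.2, -0.1]
width: 0.251
finger_force: 0.0
```

```bash
python3 - <<'E'
from h import *
from plant import capture,robot
s=capture("side")[:,:,::-1];t=capture("top")[:,:,::-1]
c=np.zeros((600,800,3),np.uint8);c[:,:480]=crop(s,320,150,80,100,6);c[:480,480:]=crop(t,360,190,80,120,4)
cv2.imwrite("pics/c7.png",c);x=robot.sense();print(x["ee_pos"],x["width"],x["finger_force"],x["contact_force"])
E
```

```text
[ 539.88606143 -250.76952756   43.18313561] 0.24978626261862907 0.0 [-0.8658648  -0.40133612 -0.73635269]
```

View pics/c7.png

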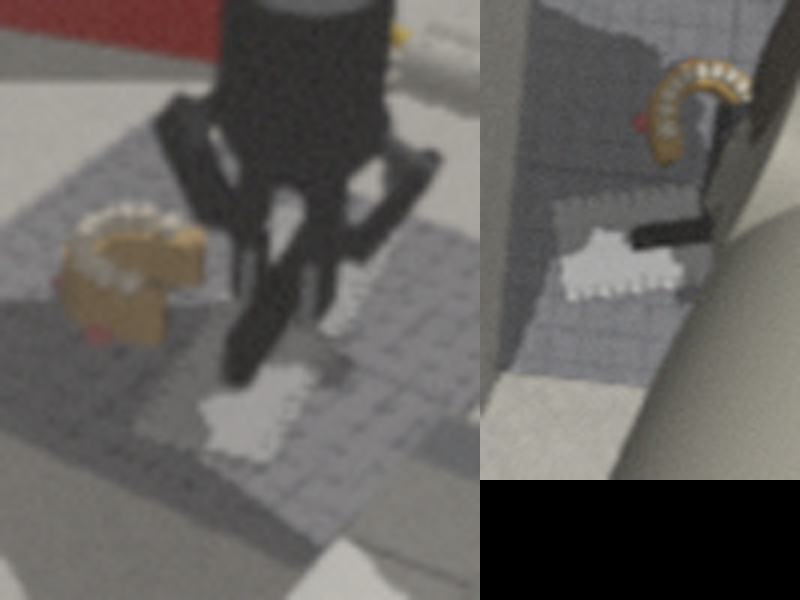

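{"fn": "carry_out", "kwargs": {
  "steps": "0.5 0.002 0 0 0; 0.5 0.004 0 0 0; 0.5 0.006 0.001 0 0; 0.5 0.008 0.001 0 0; 0.5 0.01 0.001 0 0"
}}

```text
time_s: 14.25
ee_pos: [550.3, -249.9, 44.4]
ee_rot: [-0.0, 0.669, 0.743, -0.0]
contact_force: [-2.9, 0.9, 2.1]
width: 0.248
finger_force: 1.7
```

{"fn": "carry_out", "kwargs": {
  "steps": "0.5 0.001 0 0 0; 0.5 0.002 0 0 0; 0.5 0.003 0 0 0; 0.5 0.004 0 0 0; 0.5 0.005 0 0 0"
}}

```text
time_s: 14.88
ee_pos: [555.5, -250.0, 44.3]
ee_rot: [-0.0, 0.669, 0.743, 0.0]
contact_force: [-4.6, 0.6, 2.6]
width: 0.249
finger_force: 1.7
```

{"fn": "carry_out", "kwargs": {
  "steps": "0.5 0.0005 0 0 0; 0.5 0.001 0 0 0; 0.5 0.0015 0 0 0; 0.5 0.002 0 0 0"
}}

```text
time_s: 15.38
ee_pos: [557.4, -250.0, 44.3]
ee_rot: [0.0, 0.669, 0.743, 0.0]
contact_force: [-3.0, 0.4, 1.7]
width: 0.255
finger_force: 1.6
```

{"fn": "carry_out", "kwargs": {
  "steps": "0.5 0.0005 0 0 0; 0.5 0.001 0 0 0; 0.5 0.0015 0 0 0; 0.5 0.0015 0 0 0"
}}

```text
time_s: 15.88
ee_pos: [558.8, -250.0, 44.3]
ee_rot: [-0.0, 0.669, 0.743, -0.0]
contact_force: [-4.7, 0.3, 3.0]
width: 0.252
finger_force: 2.4
```

{"fn": "carry_out", "kwargs": {
  "steps": "0.5 0.0005 0 0 0; 0.5 0.001 0 0 0; 0.5 0.001 0 0 0"
}}

```text
time_s: 16.25
ee_pos: [559.0, -250.0, 44.2]
ee_rot: [-0.001, 0.669, 0.743, -0.001]
contact_force: [-9.4, 0.1, 5.3]
width: 0.244
finger_force: 4.5
```

{"fn": "carry_out", "kwargs": {
  "steps": "0.5 0.0005 0 0 0; 0.5 0.001 0 0 0; 0.5 0.001 0 0 0"
}}

```text
time_s: 16.62
ee_pos: [559.2, -250.0, 44.2]
ee_rot: [-0.001, 0.669, 0.743, -0.001]
contact_force: [-13.7, -0.2, 7.4]
width: 0.248
finger_force: 6.6
```

```bash
python3 - <<'E'
from plant import robot
x=robot.sense();print(x["wrist_torque"],x["contact_force"],x["finger_force"])
E
```

```text
[-0.02928144  2.66287689  0.06898185] [-13.65620637  -0.19084462   7.36342943] 6.647600680589676
```

{"fn": "carry_out", "kwargs": {
  "steps": "0.5 -0.001 0 0 0; 0.5 -0.002 0 0 0; 0.5 -0.003 0 0 0; 0.5 -0.004 0 0 0; 0.5 -0.004 0 0 0"
}}

```text
time_s: 17.25
ee_pos: [557.1, -249.9, 44.3]
ee_rot: [0.0, 0.669, 0.743, 0.0]
contact_force: [0.2, -0.7, 0.8]
width: 0.249
finger_force: 0.0
```

```bash
python3 - <<'E'
from plant import robot
x=robot.sense();print(x["ee_pos"],x["wrist_torque"],x["contact_force"],x["finger_force"])
E
```

```text
[ 557.08761613 -249.89798962   44.26921395] [-0.05233686  0.01242154  0.00095954] [ 0.23054496 -0.74224575  0.83261579] 0.0
```

{"fn": "carry_out", "kwargs": {
  "steps": "0.5 0.001 0 0 0; 0.5 0.0015 0 0 0; 0.5 0.002 0 0 0; 0.5 0.0025 0 0 0; 0.5 0.0025 0 0 0"
}}

```text
time_s: 17.88
ee_pos: [558.9, -250.0, 44.3]
ee_rot: [-0.0, 0.669, 0.743, -0.0]
contact_force: [-5.6, 0.1, 2.4]
width: 0.253
finger_force: 2.6
```

```bash
python3 - <<'E'
from plant import robot
x=robot.sense();print(x["wrist_torque"],x["contact_force"],x["finger_force"])
E
```

```text
[ 0.10328248  1.10767142 -0.07091984] [-5.64487158  0.0780463   2.38061271] 2.6249729096889496
```

{"fn": "carry_out", "kwargs": {
  "steps": "0.5 -0.001 0 0 0; 0.5 -0.002 0 0 0; 0.5 -0.0035 0 0 0; 0.5 -0.0035 0 0 0; 0.5 -0.0035 0 0.002 0"
}}

```text
time_s: 18.5
ee_pos: [555.9, -249.9, 46.2]
ee_rot: [-0.0, 0.669, 0.743, -0.0]
contact_force: [0.0, -0.2, -0.4]
width: 0.249
finger_force: 0.0
```

{"fn": "carry_out", "kwargs": {
  "steps": "0.5 0 0 0.005 0; 0.5 0 0 0.015 0; 0.5 0 0 0.035 0; 0.5 0 0 0.07 0; 0.5 0 0 0.12 0"
}}

```text
time_s: 19.12
ee_pos: [555.4, -249.7, 167.8]
ee_rot: [-0.0, 0.669, 0.743, -0.0]
contact_force: [0.3, -0.8, 0.7]
width: 0.254
finger_force: 0.0
```

{"fn": "carry_out", "kwargs": {
  "steps": "0.5 0 0 0.05 0; 0.5 -0.03 0.05 0.07 0; 0.5 -0.06 0.1 0.07 0; 0.5 -0.09 0.15 0.07 0; 0.5 -0.12 0.2 0.07 0"
}}

```text
time_s: 19.75
ee_pos: [434.7, -48.7, 237.9]
ee_rot: [0.001, 0.669, 0.743, 0.001]
contact_force: [0.2, 0.5, 1.1]
width: 0.247
finger_force: 0.0
```

{"fn": "carry_out", "kwargs": {
  "steps": "0.5 0 0.055 0 0; 0.5 0 0.11 0 0; 0.5 0 0.16 0 0; 0.5 0 0.16 0 0"
}}

```text
time_s: 20.25
ee_pos: [435.6, 112.7, 237.7]
ee_rot: [0.0, 0.667, 0.745, 0.001]
contact_force: [-0.5, -0.5, 0.3]
width: 0.25
finger_force: 0.0
```

```bash
python3 - <<'E'
from h import *
from plant import capture,robot
s=capture("side")[:,:,::-1];t=capture("top")[:,:,::-1]
cv2.imwrite("pics/s3.png",s);cv2.imwrite("pics/t3.png",t)
c=np.zeros((600,800,3),np.uint8)
c[:360,:480]=crop(t,380,198,80,60,6); c[:360,480:]=crop(s,315,165,64,72,5)
c[360:,:320]=cv2.resize(t,(320,240)); c[360:,320:640]=cv2.resize(s,(320,240))
cv2.imwrite("pics/c8.png",c);x=robot.sense();print(x["ee_pos"])
E
```

```text
[435.815462   110.21156352 237.35716474]
```

View pics/c8.png

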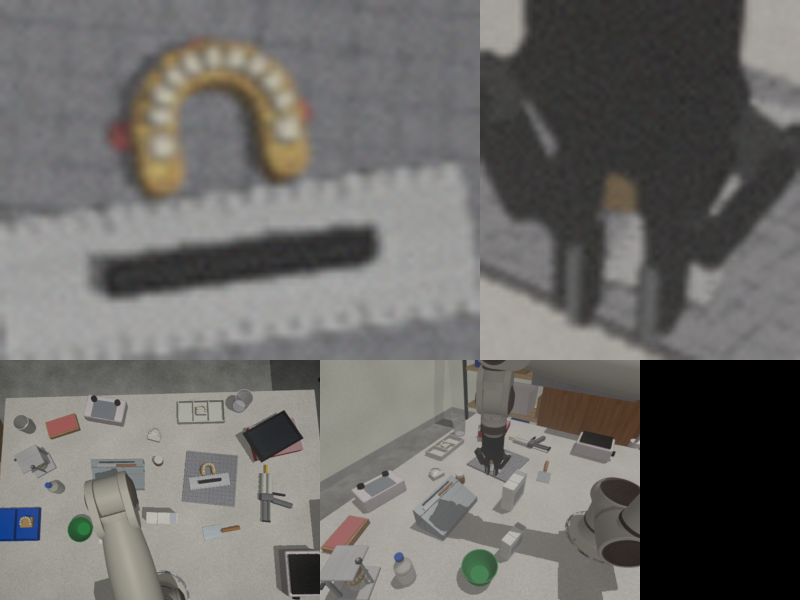

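```bash
python3 - <<'E'
from plant import order
print(order.sign_off())
E
```

```text
the job is handed in; nothing more can be done
None
```

The job is handed in: the carton stands on the open bench well clear of the rack, and the straightedge lies flat on the plate, rib up. Its front edge touches both heel points as far as the last top picture and the push forces show, and I saw nothing else moved.

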